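# Index the engraving vise and bring the magnifier over it

### The arm

A 6-joint arm with a two-finger parallel gripper is mounted at the origin on the work surface. World frame = base frame: x ahead of the robot, y to its left, z up, the work surface at z = 0. Lengths are in m, angles in rad, forces in N, time in s.
With the tool pointing down it reaches from about 0.35 to 0.775 m from the base axis. Payload 7.3 kg.
Tool frame: the origin (TCP) lies at the very end of the fingers, on their centre line; the grasp point (between the pads) lies 19 mm behind it; z points along the fingers, y is the line along which they close (so a half turn about z gives the same grasp; the last joint's range is limited). The gripper opens to 92 mm and grips with 3 to 60 N. Pads are 19 mm wide; open, the fingers measure 130 mm over their backs; the gripper's body (75 mm by 190 mm) begins 47 mm behind the grasp point.
Start: joints at [-0.146, 0.342, 1.524, -0, 1.275, -0.146], TCP at [0.525, 0, 0.227] pointing down, gripper open.
Joint ranges: [-2.53, 2.53], [-0.77, 2.02], [0.04, 2.7], [-1, 4.14], [0.28, 2.66], [-3.11, 3.11]. Speed limits (rad/s): [2.57, 2.57, 3.14, 3.14, 3.14, 3.14].

### API

Orientations are given as [roll, pitch, yaw] about the fixed x, y, z axes, in that order (R = Rz(yaw) Ry(pitch) Rx(roll)).
In Python, from cell import robot gives the robot as it stands.
- The arm moves only by the tool apply_moves, never from a script. Its argument "motion" is text: rows parted by semicolons, each of 7 numbers parted by spaces: the opening in per cent of the stroke, from 0 (shut) to 100 (fully open), then the shift along the tool's x, y, z in cm, then the turn, a rotation vector about the tool's x, y, z in rad. A call has 1 to 20 rows; each row shifts and turns the commanded pose from where the row before left it, along the tool's axes as they then stand; what a row does not reach is not made up. A row lasts 1/8 s, in which the tool goes at most 62.5 mm and 10.7 degrees, less where a joint would pass 70% of its speed; a pose out of reach is approached as far as the arm can. A call with a gripper value outside its range is refused whole. The fingers move at their own pace and stop on an object; "force" is the grip in N (left out, the last holds). Time passes only in rows, so rows that do not move let the fingers close. It gives the time, the measured TCP pose, the force, the opening and the grip force at its end, in the units of the state.
- robot.observe(): the state, without advancing time (a new reading comes with each control period).
- robot.read_camera(name): name is "scene" or "side" or "wrist"; returns a dict with "img" (420x560x3 uint8, red, green, blue), "fovy" (degrees; the focal length in pixels is half the picture's height over the tangent of half this angle, whatever the lens; pixels are square), "cx", "cy" (the principal point, pixels), "R" (3x3) and "t" (3): a world point X has camera coordinates R X + t; the wrist camera has in their place "hand_eye" (4x4, takes a point from camera to tool coordinates, whose origin is the TCP and whose axes are the flange's). Camera axes: x right, y down, z forward; pixel columns grow to the right and rows downward; lengths in m; the calibration is good to about 2 mm. A picture is of the moment at which its call begins: read the wrist's pose just before it. There is no depth.
- robot.hand_in(): hands the job in; it is judged then, once.
Trained networks look in a picture, given as the dict that the camera call returned (one of the last four; its "shot" number tells which), for a name from the list of things; names that differ only in an ending like _2 or _b are one class to them, and where a whole thing is asked for, a point or a joint stands for the part that bears it (a point fixed in the world has none). Each returns a list of dicts, best first, with "score" (0 to 1); they miss things now and then, are a little off and sometimes report something else, mostly with a low value. They report only what shows in the picture. A call takes as long as a camera call. They do not tell look-alikes from the thing itself.
- robot.search_frame(target, picture): "centre" ([x, y, z] in m, in world coordinates, good to about 4 mm: the middle of the surface that is visible of it).
- robot.trace(target, picture): "pixels" (420x560 bool, what is visible of it).
The state is a dict: "time": time; "qpos": joint angles; "qvel": joint speeds; "joint_efforts": joint torques, N m; "tool_pos": TCP position; "tool_rot": TCP orientation; "contact_force": force on the tool from outside, world axes, zero at the start; "torque": the same for the moment, N m; "opening": finger opening in m; "grip_force": force on a finger pad.
Only numpy, scipy, OpenCV 4.12 (cv2) and the standard library are available. Lean on these libraries where they do the work, as an engineer would, in place of code of your own. Each camera call takes 0.05 s, during which the arm holds its last target. There are 200 camera calls.

### The job

Set up the engraving vise for the next cut: with a fingertip, push its long bar round until the bar points straight at the post with the square cap, and then push the magnifier's arm round until the lens is centred over the vise. Push lightly and never grip anything, and leave the loose tools and parts on the bench where they are.

Things in the scene. Friction and masses are not known exactly. Their poses are not given: they have to be found in the camera images.
- vise_head: Turning head of the fixed steel ball vise: 72 mm across, two 56 mm wide jaws, top 133 mm above the bench (the ball below is 112 mm across). Origin on the vertical turning axis 91 mm above the bench; z up, x along the bar. It turns both ways about z against light friction (about 0.12 N m, 1.2 N at 100 mm), stays where it is left, and has no stops within the work.
- vise_center (a point): Point on the vise's turning axis at the height of the bar (105 mm above the bench)
- bar_tip (a point): Free end of the vise's bar, on its centreline, 138 mm from the turning axis, 105 mm above the bench. The bar is a level round steel rod 12 mm thick, standing out from 36 to 129 mm from the axis and ending in an 18 mm ball.
- post_square: The index post with a flat square cap (26 mm square, 12 mm thick), fixed to the bench, 54 mm tall; origin at its foot on the bench. Stands about 165 mm from the vise's axis, beyond the bar's reach and below it.
- post_ball: Index post with a ball cap 28 mm across, fixed, 58 mm tall; origin at its foot. About 165 mm from the vise's axis.
- post_plain: Index post without a cap: plain rod 10 mm thick, fixed, 45 mm tall; origin at its foot. About 165 mm from the vise's axis.
- lens_arm: Swing arm of the magnifier on a fixed stand (foot 84 mm, post 16 mm thick). Origin on the vertical post axis 206 mm above the bench, x along the arm, z up. The arm is a level steel rod 12 mm thick, centreline 217 mm above the bench, bare from 15 to 147 mm from the post axis, then comes the lens. It swings both ways against light friction (0.10 N m), stays where left, has no stop at the vise.
- lens_pivot (a point): Point on the magnifier's post axis at the height of its arm (217 mm above the bench); the hub here is 30 mm across and reaches 230 mm above the bench
- lens_center (a point): Centre of the round lens in its black rim (86 mm across, 212 to 222 mm above the bench), 190 mm from the post axis, which stands 190 mm (within 4 mm) from the vise's axis. The lens passes freely over the vise.
- graver_a: Loose, to be left alone: wooden mushroom-handled graver lying near the vise; origin at its underside.
- graver_b: Loose, to be left alone: second wooden mushroom-handled graver; origin at its underside.
- washer: Loose, to be left alone: flat steel washer, 38 mm across, 5 mm thick; origin at its underside.
- mandrel: Loose, to be left alone: standing tapered aluminium ring mandrel, 85 mm tall, foot 40 mm; origin at its underside.
- jar: Loose, to be left alone: small amber jar, 60 mm tall; origin at its underside.
- hammer: Loose, to be left alone: hammer lying on the bench, 200 mm long; origin at its underside.
- brush: Loose, to be left alone: brush lying on the bench, 160 mm long; origin at its underside.
Not all that is in view belongs to the job. Leave any brown or yellow look-alike of the post_square alone.

How it is judged:
On the way, in this order (a step that is already met when the one before it is completed fails the run):
1. the vise's bar points at the post with the square cap (y of post_square in the frame of vise_head between -0.011 and 0.011 m and x of post_square in the frame of vise_head above 0.05 m), for 0.3 s.
2. then the lens is centred over the vise (all of step 1 and horizontal distance between lens_center and vise_center below 0.02 m), for 0.3 s.
At the end, for the whole second after the job is handed in: The line of the vise's bar, on the bar's side, passes within 11 mm of the axis of the square-capped post, and the lens centre is within 20 mm (seen from above) of the vise's turning axis (all of step 2); the robot touches nothing.
It fails at once if the vise's head or bar was gripped or forced (over 18 N from the fingers) (contact force between the fingers and vise_head above 18 N).
It fails at once if the magnifier was gripped or forced (over 18 N from the fingers) (contact force between the fingers and lens_arm above 18 N).
It fails at once if a loose thing on the bench was shifted or lifted by more than 25 mm (distance of any of graver_a, graver_b, washer, mandrel, jar, hammer, brush from where it was at the start of the episode above 0.025 m).
It also fails if it takes over 58 s, if anything falls off the work surface, if the arm or the gripper's body presses on something with over 40 N, if the wrist force passes 120 N, or if a joint passes its speed limit or range.

## Working session

There is one attempt and no reset: what is moved stays moved. The work goes in short steps, Python scripts to look and compute and a tool call to move; the robot and the scene stay as the last step left them, time stands still between calls to the robot, and variables do not carry over. Pictures are saved under pics/ and viewed, at most 10 in all, crops included, and the job is handed in when it is done.

Besides the shell and the picture viewer there is one more tool, called after "Emit:" in YAML: its name, and indented under it one key for each argument. apply_moves: Moves the arm, as the interface text tells. Its arguments: {"type":"object","properties":{"motion":{"type":"string"},"force":{"type":"number"}},"required":["motion"]}

```bash
mkdir -p pics; python3 - <<'E'
from cell import robot
import cv2,numpy as np
o=robot.observe(); print(o['time'],o['tool_pos'],o['tool_rot'],o['opening'])
for c in ("scene","side"):
    p=robot.read_camera(c); cv2.imwrite(f"pics/{c}0.png",p["img"][:,:,::-1])
    R=np.array(p['R']);print(c,'cam at',-R.T@np.array(p['t']),p['fovy'])
    for n in ["vise_head","bar_tip","post_square","post_ball","post_plain","lens_arm","lens_center","lens_pivot","vise_center","mandrel","jar","washer","graver_a","hammer","brush"]:
        try: print(n,[(np.round(d['centre'],3).tolist(),round(d['score'],2)) for d in robot.search_frame(n,p)])
        except Exception as e: print(n,e)
E
```

```text
0.0 [5.24602805e-01 7.89252774e-05 2.26052653e-01] [-3.14009161e+00 -2.02976536e-04  1.57081169e+00] 0.09178945554217499
scene cam at [ 0.84145027 -0.52022568  1.13612158] 56.42324743468838
vise_head [([0.595, -0.002, 0.124], 0.75)]
bar_tip [([0.597, 0.001, 0.123], 0.75)]
post_square [([0.462, 0.116, -0.0], 0.68), ([0.464, 0.197, 0.004], 0.63)]
post_ball [([0.726, 0.084, 0.018], 0.58)]
post_plain []
lens_arm [([0.407, -0.182, 0.219], 0.62)]
lens_center [([0.411, -0.177, 0.215], 0.61), ([0.594, -0.001, 0.125], 0.49)]
lens_pivot [([0.403, -0.182, 0.217], 0.98)]
vise_center [([0.594, -0.008, 0.124], 0.87)]
mandrel [([0.46, -0.118, 0.038], 0.65)]
jar [([0.694, -0.052, 0.058], 0.85)]
washer [([0.49, -0.011, 0.002], 0.44)]
graver_a [([0.696, -0.052, 0.056], 0.5), ([0.572, 0.137, 0.017], 0.48), ([0.434, 0.3, 0.016], 0.47)]
hammer [([0.586, 0.429, 0.021], 0.98)]
brush [([0.493, -0.373, 0.019], 0.68)]
side cam at [0.44845664 0.98123213 0.69089168] 52.28439432358403
vise_head [([0.582, 0.027, 0.121], 0.8)]
bar_tip [([0.582, 0.029, 0.114], 0.85)]
post_square [([0.377, 0.134, 0.034], 0.83), ([0.456, 0.126, 0.044], 0.79), ([0.466, 0.209, 0.03], 0.54)]
post_ball [([0.727, 0.096, 0.025], 0.78)]
post_plain []
lens_arm [([0.404, -0.177, 0.221], 0.97)]
lens_center [([0.401, -0.175, 0.219], 0.98), ([0.686, -0.019, 0.039], 0.72)]
lens_pivot [([0.399, -0.178, 0.214], 0.88)]
vise_center [([0.583, 0.029, 0.114], 0.71), ([0.458, 0.126, 0.045], 0.56)]
mandrel [([0.449, -0.099, 0.036], 0.8), ([0.567, 0.452, 0.026], 0.71)]
jar [([0.682, -0.022, 0.035], 0.69), ([0.45, -0.097, 0.035], 0.24)]
washer [([0.567, 0.449, 0.023], 0.73)]
graver_a [([0.422, 0.308, 0.02], 0.75), ([0.571, 0.151, 0.019], 0.73), ([0.582, 0.031, 0.118], 0.52), ([0.402, -0.175, 0.218], 0.34)]
hammer [([0.569, 0.45, 0.024], 0.64)]
brush [([0.488, -0.353, 0.019], 0.61)]
```

View pics/scene0.png

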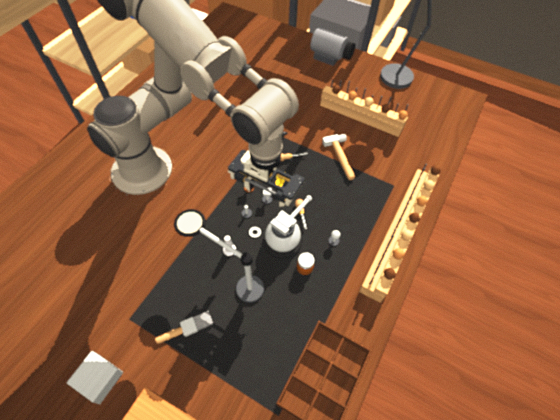

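View pics/side0.png

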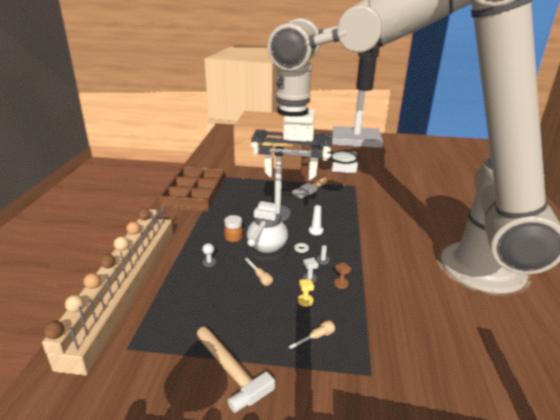

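The scene view shows the vise at (283,232) with its bar running to about (310,199). The lens is at (190,222) and its post at (249,270). The side view shows the grey square post at (311,268), the yellow look-alike at (306,292) and the brown one at (342,272). I'll enlarge both.

```bash
python3 - <<'E'
import cv2,numpy as np
a=cv2.imread("pics/scene0.png")[150:310,165:365]; b=cv2.imread("pics/side0.png")[130:310,190:370]
cv2.imwrite("pics/sc1.png",cv2.resize(a,None,fx=3.75,fy=3.75,interpolation=2)); cv2.imwrite("pics/sd1.png",cv2.resize(b,None,fx=3.3,fy=3.3,interpolation=2))
E
```

```text
(no output)
```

View pics/sc1.png

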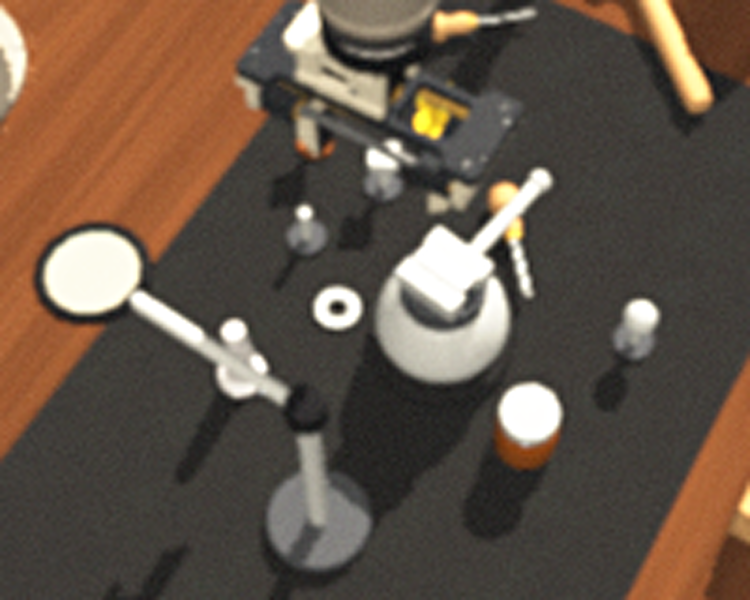

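View pics/sd1.png

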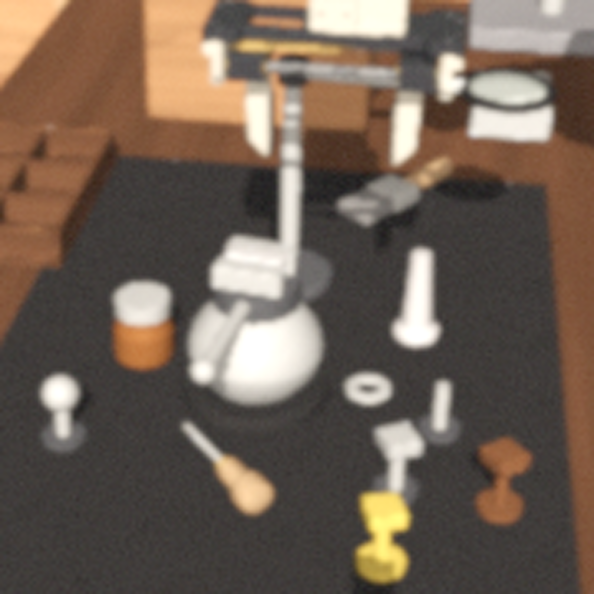

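```bash
cat >h.py <<'E'
import numpy as np
def ray(p,u,v,z):
    f=p['img'].shape[0]/2/np.tan(np.radians(p['fovy'])/2)
    R=np.array(p['R']);t=np.array(p['t']);c=-R.T@t
    d=R.T@np.array([(u-p['cx'])/f,(v-p['cy'])/f,1]); return (c+d*(z-c[2])/d[2])
E
python3 - <<'E'
from cell import robot
from h import *
from scipy.optimize import least_squares
s=robot.read_camera("scene");d=robot.read_camera("side")
S=lambda u,v,z:ray(s,165+u/3.75,150+v/3.75,z).round(4)[:2]
D=lambda u,v,z:ray(d,190+u/3.3,130+v/3.3,z).round(4)[:2]
r=dict(tipS=S(540,181,.105),tipD=D(203,370,.105),lensS=S(93,272,.217),lensD=D(509,88,.217),hubS=S(308,395,.23),hubS2=S(308,405,.217),hubD=D(292,70,.22),footS=S(318,524,.004),
sqS=S(384,183,.004),sqcapS=S(383,157,.054),sqD=D(397,490,.004),sqcapD=D(400,438,.054),plS=S(307,236,.004),pltS=S(304,213,.045),plD=D(440,430,.004),pltD=D(443,384,.045),
baS=S(635,338,.004),bacS=S(641,315,.044),baD=D(64,436,.004),bacD=D(61,392,.044),jawS=S(447,268,.133),jawD=D(254,262,.133),mandS=S(234,330,.085),mandD=D(421,252,.085),jarS=S(528,413,.06),jarD=D(143,298,.06),handleS=S(503,197,.02),yelS=S(430,120,.054),yelD=D(384,512,.054))
for k,v in r.items(): print(k,v)
av=lambda *k:np.mean([r[i] for i in k],0)
sq=av('sqS','sqcapS','sqD','sqcapD');pl=av('plS','pltS','plD','pltD');ba=av('baS','bacS','baD','bacD');tip=av('tipS','tipD');hub=av('hubS','hubS2','hubD','footS')
f=lambda c:[np.hypot(*(c-q))-l for q,l in((sq,.165),(pl,.165),(ba,.165),(tip,.138),(hub,.19))]
o=least_squares(f,[.59,.01]);print(sq,pl,ba,tip,hub,'vise',o.x,o.fun)
a=lambda q,c:np.degrees(np.arctan2(*(q-c)[::-1]))
print('bar',a(tip,o.x),'sq',a(sq,o.x),'arm',a(av('lensS','lensD'),hub),'to vise',a(o.x,hub))
E
```

```text
tipS [0.6045 0.1292]
tipD [0.6031 0.1296]
lensS [ 0.3883 -0.1734]
lensD [ 0.3852 -0.1774]
hubS [ 0.5771 -0.1828]
hubS2 [ 0.5772 -0.1843]
hubD [ 0.5761 -0.1794]
footS [ 0.5783 -0.1908]
sqS [0.4579 0.1181]
sqcapS [0.4599 0.1134]
sqD [0.4549 0.122 ]
sqcapD [0.4555 0.123 ]
plS [0.427  0.0339]
pltS [0.4272 0.0325]
plD [0.4242 0.04  ]
pltD [0.4249 0.0338]
baS [0.7272 0.0893]
bacS [0.7263 0.0901]
baD [0.7237 0.0919]
bacD [0.7248 0.0879]
jawS [0.5852 0.0013]
jawD [0.5819 0.0137]
mandS [ 0.453  -0.1102]
mandD [ 0.4507 -0.1095]
jarS [ 0.6875 -0.0448]
jarD [ 0.6848 -0.0366]
handleS [0.564  0.1504]
yelS [0.4761 0.17  ]
yelD [0.4621 0.2099]
[0.45705  0.119125] [0.425825 0.03505 ] [0.7255 0.0898] [0.6038 0.1294] [ 0.577175 -0.184325] vise [0.58294067 0.00195984] [ 0.00697714 -0.00443757  0.00244866 -0.00886401 -0.00362595]
bar 80.7042906419974 sq 137.0559912166099 arm 177.31657666567094 to vise 88.22721317558083
```

Emit:
apply_moves:
  motion: "0 0 0 -1.2 0 0 0.144;0 0 0 -1.2 0 0 0.144;0 0 0 -1.2 0 0 0.144;0 0 0 -1.2 0 0 0.144;0 0 0 -1.2 0 0 0.144;0 0 0 -1.2 0 0 0.144;0 0 0 -1.2 0 0 0.144;0 0 0 -1.2 0 0 0.144;0 0 0 -1.2 0 0 0.144;0 0 0 -1.2 0 0 0.144;0 0 0 -1.2 0 0 0.144;0 0 0 -1.2 0 0 0.144;0 0 0 0 0 0 0;0 0 0 0 0 0 0"
  force: 10

```text
time: 3.45
tool_pos: [0.5248, 0.0, 0.3702]
tool_rot: [3.142, 0.001, -0.154]
contact_force: [-0.1, 0.6, 0.2]
opening: 0.0004
grip_force: 0.0
```

```bash
cat >>h.py <<'E'
from scipy.spatial.transform import Rotation as Ro
def wrist(robot):
    o=robot.observe();p=robot.read_camera("wrist")
    T=np.eye(4);T[:3,:3]=Ro.from_euler('xyz',o['tool_rot']).as_matrix();T[:3,3]=o['tool_pos']
    C=T@np.array(p['hand_eye']);p['R']=C[:3,:3].T;p['t']=-C[:3,:3].T@C[:3,3];return o,p
E
python3 - <<'E'
from cell import robot
from h import *
import cv2
o,p=wrist(robot);print(o['time'],o['tool_pos'],o['tool_rot'],p['hand_eye'],p['fovy'],o['qpos'])
cv2.imwrite("pics/w1.png",cv2.resize(p['img'],(800,600))[:,:,::-1])
E
```

```text
3.45 [5.24832394e-01 3.85559697e-05 3.70164228e-01] [ 3.14158083e+00  7.47104857e-04 -1.54427981e-01] [[-9.39171111e-04 -9.69837328e-01 -2.43751257e-01  6.44638015e-02]
 [ 9.99999520e-01 -8.43034583e-04 -4.98722570e-04 -1.15027902e-03]
 [ 2.78189026e-04 -2.43751608e-01  9.69837655e-01 -1.58596674e-01]
 [ 0.00000000e+00  0.00000000e+00  0.00000000e+00  1.00000000e+00]] 58.2414807150326 [-1.46012514e-01  2.75422310e-01  1.23045581e+00 -5.55129640e-06
  1.63646172e+00  1.57921143e+00]
```

View pics/w1.png

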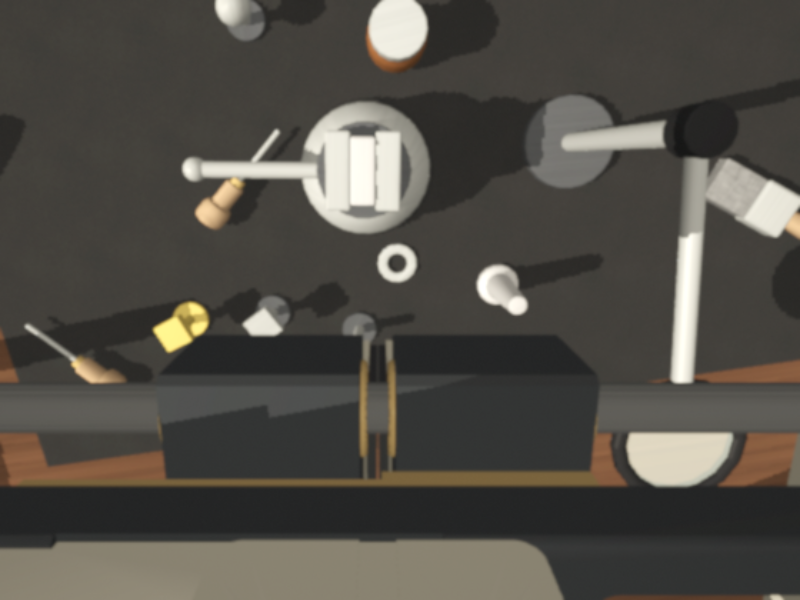

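The wrist view shows the bar tip at (194,169), the vise jaws at (363,171), the square cap at (263,324) with its foot at (272,310), the hub at (701,130) and the stand's foot at (570,142).

```bash
python3 - <<'E'
from cell import robot
from h import *
o,p=wrist(robot)
W=lambda u,v,z:ray(p,u*.7,v*.7,z).round(4)[:2]
r=dict(tip=W(194,169,.105),bar2=W(310,170,.105),jaw=W(363,171,.133),ball=W(366,167,.056),sqc=W(263,324,.054),sqf=W(273,310,.003),foot=W(570,142,.004),hub=W(703,130,.23),arm=W(683,370,.217),lens=W(679,440,.217))
for k,v in r.items():print(k,v)
for v in (r['jaw'],r['ball']):
  for q in('sqc','sqf','tip','foot','hub'):
    e=r[q]-v;print(q,np.hypot(*e),np.degrees(np.arctan2(e[1],e[0])))
E
```

```text
tip [0.6029 0.1312]
bar2 [0.5884 0.0435]
jaw [0.5818 0.0027]
ball [0.5833 0.0018]
sqc [0.459  0.1182]
sqf [0.4581 0.1188]
foot [ 0.5756 -0.1896]
hub [ 0.5765 -0.1819]
arm [ 0.4341 -0.1759]
lens [ 0.3861 -0.1725]
sqc 0.16858259103478032 136.75463042251363
sqf 0.16964934423686995 136.81527196293308
tip 0.130220812468668 80.67511217183703
foot 0.19239992203740625 -91.84665013563
hub 0.18467606775107598 -91.64455164861435
sqc 0.17029224879600366 136.8798264822036
sqf 0.17135938842094417 136.9390834140451
tip 0.13087597182065164 81.3869751288469
foot 0.19155482243994798 -92.30376032460022
hub 0.18382581429168213 -92.11994279810497
```

Emit:
apply_moves:
  motion: "0 1.74 -2.1 0 0 0 0;0 1.74 -2.1 0 0 0 0;0 1.74 -2.1 0 0 0 0;0 1.74 -2.1 0 0 0 0;0 1.74 -2.1 0 0 0 0;0 0 0 3.45 0 0 0;0 0 0 3.45 0 0 0;0 0 0 3.45 0 0 0;0 0 0 3.45 0 0 0;0 0 0 3.45 0 0 0;0 0 0 3.45 0 0 0;0 0 0 3.45 0 0 0;0 0 0 3.45 0 0 0;0 0 0 0 0 0 0;0 0 0 0 0 0 0"

```text
time: 5.42
tool_pos: [0.6281, 0.0901, 0.0959]
tool_rot: [-3.141, -0.002, -0.157]
contact_force: [0.5, 0.2, 0.9]
opening: 0.0006
grip_force: 0.0
```

Emit:
apply_moves:
  motion: "0 -0.5 0 0 0 0 0;0 -0.5 0 0 0 0 0;0 -0.4 0 0 0 0 0;0 -0.475 -0.074 0 0 0 -0.05;0 -0.475 -0.074 0 0 0 -0.05;0 -0.475 -0.074 0 0 0 -0.05;0 -0.475 -0.074 0 0 0 -0.05;0 -0.475 -0.074 0 0 0 -0.05;0 -0.475 -0.074 0 0 0 -0.05;0 -0.475 -0.074 0 0 0 -0.05;0 -0.475 -0.074 0 0 0 -0.05;0 -0.475 -0.074 0 0 0 -0.05;0 -0.475 -0.074 0 0 0 -0.05;0 -0.475 -0.074 0 0 0 -0.05;0 -0.475 -0.074 0 0 0 -0.05;0 -0.475 -0.074 0 0 0 -0.05;0 -0.475 -0.074 0 0 0 -0.05;0 -0.475 -0.074 0 0 0 -0.05;0 0 0 0 0 0 0"

```text
time: 7.8
tool_pos: [0.5431, 0.0896, 0.0952]
tool_rot: [3.141, -0.001, 0.592]
contact_force: [0.3, 0.3, 0.9]
opening: 0.0006
grip_force: 0.0
```

```bash
python3 - <<'E'
from cell import robot
from h import *
import cv2
o,p=wrist(robot);s=robot.read_camera("side");c=robot.read_camera("scene");print(o['tool_pos'],o['tool_rot'],o['contact_force'])
a=cv2.resize(p['img'],(400,300)); b=cv2.resize(s['img'][190:310,190:350],(400,300)); e=cv2.resize(c['img'][160:280,220:380],(400,300))
cv2.imwrite("pics/m1.png",np.vstack([np.hstack([a,b]),np.hstack([e,e*0])])[:,:,::-1])
E
```

```text
[0.54308244 0.08956883 0.09517405] [ 3.14122187e+00 -5.86325733e-04  5.92231402e-01] [0.32198977 0.25083259 0.87386501]
```

View pics/m1.png

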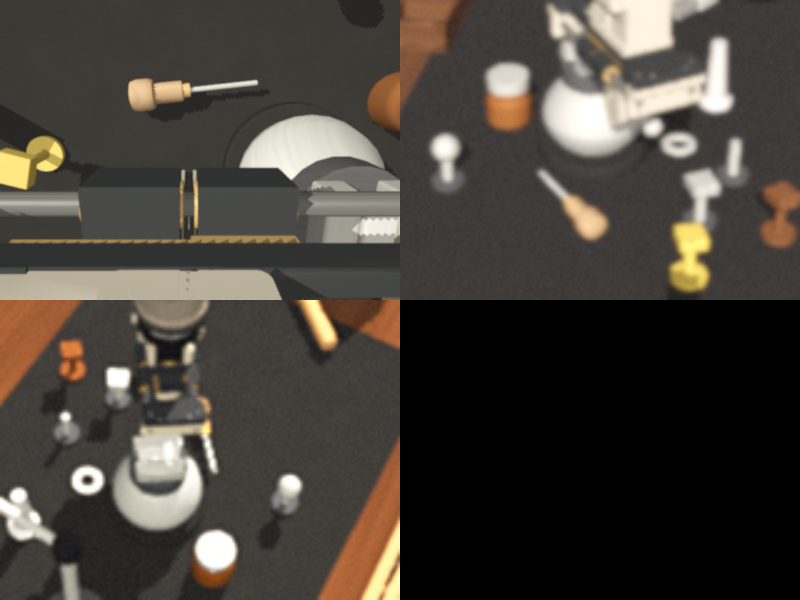

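The side crop shows the bar tip at (653,127), which is image pixel (291.2,240.8).

```bash
python3 - <<'E'
from cell import robot
from h import *
s=robot.read_camera("side");t=ray(s,291.2,240.8,.105);v=np.array([.5825,.0015,.105]);e=t-v
a=np.arctan2(e[1],e[0]);o=robot.observe();f=o['tool_pos']-v
print(t,np.hypot(*e[:2]),np.degrees(a),'finger: along',f[0]*np.cos(a)+f[1]*np.sin(a),'perp',f[0]*np.sin(a)-f[1]*np.cos(a),'yaw-bar',np.degrees(o['tool_rot'][2]-a)+90)
E
```

```text
[0.50812917 0.10965557 0.105     ] 0.13125794202547128 124.5135118705153 finger: along 0.0949768007861978 perp 0.01750570937233325 yaw-bar -0.5856171236696213
```

Emit:
apply_moves:
  motion: "0 -0.408 -0.064 0 0 0 -0.043;0 -0.408 -0.064 0 0 0 -0.043;0 -0.408 -0.064 0 0 0 -0.043;0 -0.408 -0.064 0 0 0 -0.043;0 -0.408 -0.064 0 0 0 -0.043;0 0 0 0 0 0 0;0 0 0 0 0 0 0;0 1 0 0 0 0 0;0 1 0 0 0 0 0;0 1 0 0 0 0 0;0 0 0 -3 0 0 0;0 0 0 -3 0 0 0;0 0 0 -3 0 0 0;0 0 0 -3 0 0 0;0 0 0 -3 0 0 0;0 0 0 -3 0 0 0;0 0 0 -3 0 0 0;0 0 0 -3 0 0 0;0 0 0 0 0 0 0"

```text
time: 10.38
tool_pos: [0.5471, 0.1015, 0.337]
tool_rot: [3.138, -0.004, 0.808]
contact_force: [-0.0, 0.7, -0.7]
opening: 0.0006
grip_force: 0.0
```

```bash
python3 - <<'E'
from cell import robot
from h import *
import cv2
o,p=wrist(robot);s=robot.read_camera("side");print(o['tool_pos'],o['tool_rot'],o['contact_force'],o['time'])
a=cv2.resize(p['img'],None,fx=.8,fy=.8); b=cv2.resize(s['img'][210:310,260:360],(336,336))
cv2.imwrite("pics/m2.png",np.hstack([a,b])[:,:,::-1])
E
```

```text
[0.54714911 0.10150025 0.33703594] [ 3.13805516 -0.00372979  0.80815625] [-3.19423347e-04  6.54415257e-01 -6.76996979e-01] 10.375
```

View pics/m2.png

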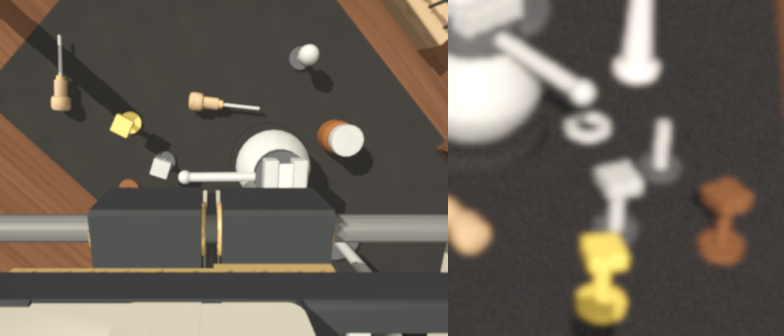

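```bash
python3 - <<'E'
from cell import robot
from h import *
o,p=wrist(robot);s=robot.read_camera("side")
W=lambda u,v,z:ray(p,u/.8,v/.8,z)[:2]
tip=W(184.5,177.5,.105);b2=W(250,177,.105);q=W(161,167,.054);q2=W(166,160,.003);jaw=W(285,174,.133);ts=ray(s,300.5,237.1,.105)[:2]
v=np.array([.5825,.0015]);A=lambda a,b:np.degrees(np.arctan2(*(a-b)[::-1]))
print(tip,ts,b2,q,q2,jaw,'bar',A(tip,v),A(ts,v),A(tip,b2),A(tip,jaw),'sq',A(q,v),A(q2,v),A(q,jaw),'tip->sq',A((q+q2)/2,tip))
E
```

```text
[0.48509711 0.09147692] [0.48673547 0.08986873] [0.54893682 0.03134102] [0.45733067 0.11987689] [0.45654802 0.11902854] [0.58585288 0.01278891] bar 137.26947672532796 137.30007594082312 136.71121934922942 142.01095820522357 sq 136.59754875332487 136.98141287197902 140.1980758230962 tip->sq 135.1857383426893
```

Emit:
apply_moves:
  motion: "0 0 0 0 0 0 -0.1;0 0 0 0 0 0 -0.1;0 0 0 0 0 0 -0.1;0 0 0 0 0 0 -0.1;0 0 0 0 0 0 -0.1;0 0 0 0 0 0 -0.1;0 0 0 0 0 0 -0.1;0 -3.16 -0.625 0 0 0 0;0 -3.16 -0.625 0 0 0 0;0 -3.16 -0.625 0 0 0 0;0 -3.16 -0.625 0 0 0 0;0 -3.16 -0.625 0 0 0 0;0 -3.16 -0.625 0 0 0 0;0 -3.16 -0.625 0 0 0 0;0 -3.16 -0.625 0 0 0 0;0 -3.16 -0.625 0 0 0 0;0 -3.16 -0.625 0 0 0 0;0 0 0 0 0 0 0;0 0 0 0 0 0 0"

```text
time: 12.95
tool_pos: [0.4637, -0.2099, 0.334]
tool_rot: [-3.141, -0.001, 1.508]
contact_force: [0.5, 0.3, -0.1]
opening: 0.0004
grip_force: 0.0
```

```bash
python3 - <<'E'
from cell import robot
from h import *
import cv2
o,p=wrist(robot);print(o['tool_pos'],o['tool_rot'],o['contact_force'],o['qpos'].round(2))
for n in("lens_center","lens_arm","lens_pivot"):print([(d['centre'],d['score']) for d in robot.search_frame(n,p)])
cv2.imwrite("pics/w3.png",p['img'][:,:,::-1])
E
```

```text
[ 0.46370842 -0.20988928  0.33403309] [-3.14056536e+00 -1.16249268e-03  1.50760091e+00] [ 0.53557626  0.26052003 -0.054856  ] [-0.58  0.25  1.36  0.    1.53 -0.51]
[([0.4018, -0.1734, 0.2215], 0.91)]
[([0.6779, -0.0539, 0.049], 0.59), ([0.4072, -0.177, 0.2198], 0.56)]
[([0.4002, -0.1759, 0.2203], 0.7)]
```

View pics/w3.png

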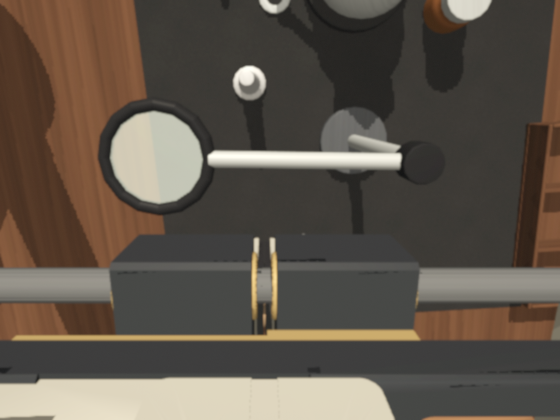

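The wrist view shows the hub at (423,162), the lens at (158,156) and the arm level between them, with the finger behind it.

```bash
python3 - <<'E'
from cell import robot
from h import *
o,p=wrist(robot)
h=ray(p,423,162,.23);l=ray(p,158,156,.217);m=ray(p,280,159.5,.221);f=ray(p,354,141,.004);print(h,l,m,f)
d=l-h;a=np.arctan2(d[1],d[0]);e=o['tool_pos']-h;print(np.degrees(a),np.hypot(d[0],d[1]),'along',e[0]*np.cos(a)+e[1]*np.sin(a),'perp',-e[0]*np.sin(a)+e[1]*np.cos(a))
E
```

```text
[ 0.57640166 -0.18448869  0.23      ] [ 0.38821197 -0.16998392  0.217     ] [ 0.47697643 -0.17761697  0.221     ] [ 0.58044375 -0.18711447  0.004     ]
175.59262606590897 0.18874783864773992 along 0.11014860268470265 perp 0.033661097322296975
```

Emit:
apply_moves:
  motion: "0 0 0 2.17 0 0 0;0 0 0 2.17 0 0 0;0 0 0 2.17 0 0 0;0 0 0 2.17 0 0 0;0 0 0 2.17 0 0 0;0 0 0 2.17 0 0 0;0 0.5 0 0 0 0 0;0 0.5 0 0 0 0 0;0 0.5 0 0 0 0 0;0 0.552 -0.079 0 0 0 0.05;0 0.552 -0.079 0 0 0 0.05;0 0.552 -0.079 0 0 0 0.05;0 0.552 -0.079 0 0 0 0.05;0 0.552 -0.079 0 0 0 0.05;0 0.552 -0.079 0 0 0 0.05;0 0.552 -0.079 0 0 0 0.05;0 0.552 -0.079 0 0 0 0.05;0 0.552 -0.079 0 0 0 0.05;0 0.552 -0.079 0 0 0 0.05;0 0 0 0 0 0 0"

```text
time: 15.7
tool_pos: [0.4731, -0.1405, 0.2053]
tool_rot: [3.14, -0.0, 1.009]
contact_force: [-0.3, 0.7, -0.1]
opening: 0.0006
grip_force: 0.0
```

```bash
cat >l.py <<'E'
from cell import robot
from h import *
o,p=wrist(robot);c=robot.read_camera("scene");s=robot.read_camera("side")
print(o['tool_pos'],o['tool_rot'],o['contact_force'],o['time'])
for q in(p,c,s):print([(d['centre'].round(3) if hasattr(d['centre'],'round') else np.round(d['centre'],3),d['score']) for d in robot.search_frame("lens_center",q)])
E
python3 l.py
```

```text
[ 0.47310199 -0.14050657  0.20525041] [ 3.14020309e+00 -3.09950110e-04  1.00896024e+00] [-0.32936945  0.68471435 -0.09577268] 15.7
[]
[(array([ 0.573, -0.179,  0.223]), 0.56)]
[(array([ 0.443, -0.104,  0.218]), 0.74)]
```

Emit:
apply_moves:
  motion: "0 0.552 -0.079 0 0 0 0.05;0 0.552 -0.079 0 0 0 0.05;0 0.552 -0.079 0 0 0 0.05;0 0.552 -0.079 0 0 0 0.05;0 0.552 -0.079 0 0 0 0.05;0 0.552 -0.079 0 0 0 0.05;0 0.552 -0.079 0 0 0 0.05;0 0.552 -0.079 0 0 0 0.05;0 0.552 -0.079 0 0 0 0.05;0 0.552 -0.079 0 0 0 0.05;0 0.552 -0.079 0 0 0 0.05;0 0.552 -0.079 0 0 0 0.05;0 0.552 -0.079 0 0 0 0.05;0 0.552 -0.079 0 0 0 0.05;0 0.552 -0.079 0 0 0 0.05;0 0.552 -0.079 0 0 0 0.05;0 0.552 -0.079 0 0 0 0.05;0 0.552 -0.079 0 0 0 0.05;0 0 0 0 0 0 0"

```text
time: 18.38
tool_pos: [0.5455, -0.0766, 0.2044]
tool_rot: [-3.142, 0.0, 0.108]
contact_force: [0.5, -0.6, 0.1]
opening: 0.0004
grip_force: 0.0
```

```bash
cat >>l.py <<'E'
import cv2
cv2.imwrite("pics/m4.png",np.hstack([cv2.resize(c['img'][150:270,220:340],(400,400)),cv2.resize(s['img'][130:270,200:340],(400,400))])[:,:,::-1])
E
python3 l.py
```

```text
[ 0.54550348 -0.07657956  0.20437501] [-3.14153626e+00  6.09053048e-05  1.08499925e-01] [ 0.49875047 -0.55280395  0.11703329] 18.375
[(array([ 0.569, -0.013,  0.218]), 0.7)]
[(array([ 0.579, -0.026,  0.217]), 0.69), (array([ 0.693, -0.051,  0.054]), 0.29)]
[(array([0.557, 0.006, 0.218]), 0.79), (array([0.57 , 0.027, 0.112]), 0.63)]
```

View pics/m4.png

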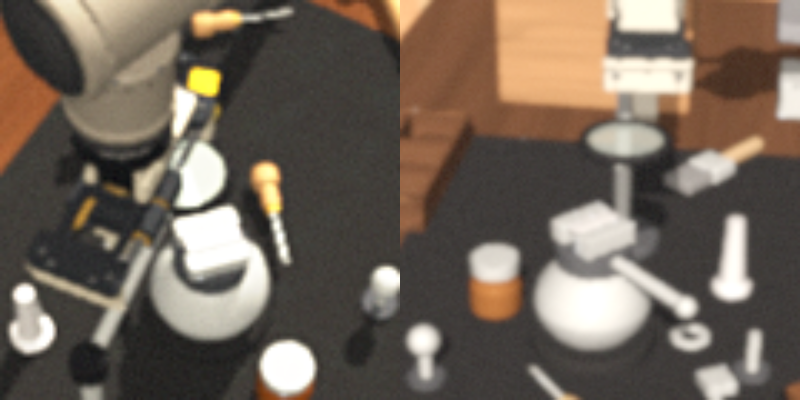

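The side crop shows the rim centred at about (626,140), which is image pixel (279.1,179).

```bash
python3 - <<'E'
from cell import robot
from h import *
s=robot.read_camera("side");l=ray(s,279.1,179,.217);print(l,np.degrees(np.arctan2(l[1]+.185,l[0]-.577)))
E
```

```text
[ 5.53219982e-01 -2.58751086e-04  2.17000000e-01] 97.33481870124021
```

Emit:
apply_moves:
  motion: "0 0.533 -0.076 0 0 0 0.048;0 0.533 -0.076 0 0 0 0.048;0 0.533 -0.076 0 0 0 0.048;0 0 0 0 0 0 0;0 0 0 0 0 0 0;0 -1 0 0 0 0 0;0 -1 0 0 0 0 0;0 -2 0 0 0 0 0;0 -2 0 0 0 0 0;0 0 0 -3 0 0 0;0 0 0 -3 0 0 0;0 0 0 -3 0 0 0;0 0 0 -3 0 0 0;0 0 0 -3 0 0 0;0 0 0 -1 0 0 0;0 0 0 0 0 0 0"

```text
time: 20.72
tool_pos: [0.5009, -0.0711, 0.3644]
tool_rot: [3.141, -0.0, -0.036]
contact_force: [0.1, 0.5, -0.1]
opening: 0.0005
grip_force: 0.0
```

```bash
sed -i '$d' l.py; cat >>l.py <<'E'
cv2.imwrite("pics/m5.png",np.hstack([cv2.resize(p['img'],(480,360)),cv2.resize(s['img'][130:270,200:325],(320,360))])[:,:,::-1])
E
python3 l.py
```

```text
[ 0.50089207 -0.07113118  0.3644443 ] [ 3.14145570e+00 -4.90409864e-04 -3.61933628e-02] [ 0.09697302  0.52207003 -0.05645815] 20.725
[(array([ 0.577, -0.012,  0.221]), 0.86)]
[(array([ 0.587, -0.016,  0.217]), 0.8)]
[(array([ 0.577, -0.003,  0.219]), 0.8), (array([0.457, 0.125, 0.047]), 0.34)]
```

View pics/m5.png

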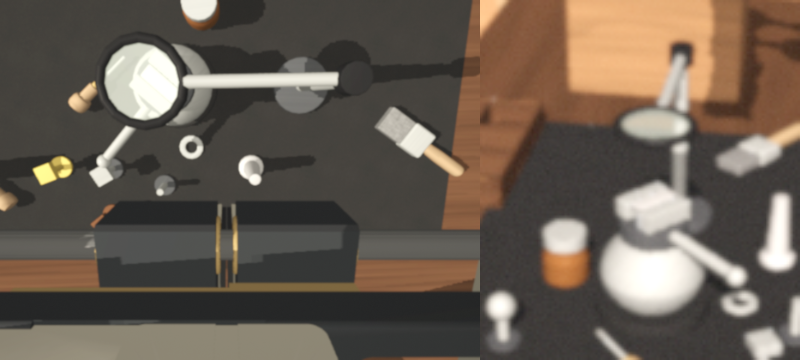

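The wrist view shows the lens at (143,81) and the hub at (355,78), with the bar aimed at the square cap at (104,174). The side crop shows the lens at (655,125).

```bash
python3 - <<'E'
from cell import robot
from h import *
o,p=wrist(robot);s=robot.read_camera("side");k=7/6
print(ray(s,268.4,178.6,.217),ray(p,143*k,81*k,.217),ray(p,355*k,78*k,.23),ray(p,102*k,161*k,.105),ray(p,103*k,175*k,.054))
E
```

```text
[0.58051802 0.00177462 0.217     ] [0.58087291 0.00290025 0.217     ] [ 0.5758974  -0.18394283  0.23      ] [0.48768352 0.09454725 0.105     ] [0.4568642  0.11624951 0.054     ]
```

Lens centre is at (0.581, 0.002) and the vise axis at (0.5825, 0.0015), so both are well within tolerance. The robot is clear, so I'm handing in.

```bash
python3 -c "
from cell import robot
print(robot.hand_in())"
```

```text
the job is handed in; nothing more can be done
None
```

I handed the job in at about 21 s of robot time. By my camera measurements, the bar points at the square-capped post within about 1° and the lens sits about 2 mm from the vise axis. The robot is clear of everything, and the loose parts I could see hadn't moved. The hand-in returned no verdict.

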